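Temperature spot check on a glued drum shell

ROBOT

A 6-joint arm with a two-finger parallel gripper is mounted at the origin on the work surface. World frame = base frame: x ahead of the robot, y to its left, z up, the work surface at z = 0. Lengths are in m, angles in rad, forces in N, time in s.
With the tool pointing down it reaches from about 0.225 to 0.875 m from the base axis. Payload 3.4 kg.
Tool frame: the origin (TCP) lies where the fingers leave the gripper's body, on its centre line; the fingertips stand 73 mm ahead of it and the grasp point (between the pads) lies 54 mm ahead of it (manip.pinch_z is the distance from the TCP to the grasp point, in m); z points along the fingers, y is the line along which they close (so a half turn about z gives the same grasp; the last joint's range is limited). The gripper opens to 85 mm and grips with 20 to 120 N. Pads are 22 mm wide; open, the fingers measure 114 mm over their backs; the gripper's body (76 mm by 85 mm) begins 54 mm behind the grasp point. The pads swing forward as they close: fully open they stand 13 mm farther back than shut.
Start: joints at [1.076, 0.276, 1.505, -0, 1.361, -0.121], TCP at [0.21, 0.535, 0.304] pointing down, gripper open.
Joint ranges: [-2.89, 2.89], [-0.75, 2.08], [0.22, 2.7], [-1.18, 4.32], [0.11, 2.71], [-2.7, 2.7]. Speed limits (rad/s): [2.57, 2.57, 3.14, 3.14, 3.14, 3.14].

INTERFACE

Orientations are given as a unit quaternion [w, x, y, z].
In Python, from rig import readout, imaging, manip gives the robot as it stands. The module is installed in compiled form; this text tells all that it offers.
- The arm moves only by the tool servo_tool, never from a script. Its argument "moves" is a list of rows, each an object with "dp": the shift along the tool's x, y, z in units of 0.2 m (1.0 is 0.2 m), a list of three; "delta_rot": the turn, a rotation vector about the tool's x, y, z in units of 0.1 rad (1.0 is 0.1 rad), a list of three; "fingers": the opening, from 0 (shut) to 1 (fully open). In form: [{"dp": [dx, dy, dz], "delta_rot": [wx, wy, wz], "fingers": fingers}, ...]. A call has 1 to 5 rows; each row shifts and turns the commanded pose from where the row before left it, along the tool's axes as they then stand; what a row does not reach is not made up. A row lasts 1/10 s, in which the tool goes at most 50 mm and 8.59 degrees, less where a joint would pass 70% of its speed; a pose out of reach is approached as far as the arm can. A call with a number of a shift or a turn outside -1 to 1 is refused whole. A call with a gripper value outside its range is refused whole. The fingers move at their own pace and stop on an object; "force" is the grip in N (left out, the last holds). Time passes only in rows, so rows that do not move let the fingers close. It gives the time, the measured TCP pose, the force, the opening and the grip force at its end, in the units of the state.
- readout.get_state(): the state, without advancing time (a new reading comes with each control period).
- imaging.get_image(name): name is "side" or "top"; returns (picture, depth): 480x640x3 uint8, red, green, blue; 480x640 float32, m along the optical axis (not along the pixel's ray), 0 where there is no reading.
- imaging.calibration(name): a dict with "intrinsics" (3x3 intrinsics, pixels), "dist" ([k1, k2, p1, p2, k3] as OpenCV has them; the pictures are not rectified), "R" (3x3) and "t" (3): a world point X has camera coordinates R X + t. Camera axes: x right, y down, z forward; pixel columns grow to the right and rows downward; lengths in m; the calibration is good to about 2 mm. A picture is of the moment at which its call begins. calibration takes no time and is no camera call.
- manip.sign_off(): hands the job in; it is judged then, once.
The state is a dict: "clock": time; "qpos": joint angles; "qd": joint speeds; "effort": joint torques, N m; "position": TCP position; "ee_rot": TCP orientation; "contact_force": force on the tool from outside, world axes, zero at the start; "moment": the same for the moment, N m; "width": finger opening in m; "gripper_force": force on a finger pad.
Only numpy, scipy, OpenCV 4.12 (cv2) and the standard library are available. Lean on these libraries where they do the work, as an engineer would, in place of code of your own. Each camera call takes 0.05 s, during which the arm holds its last target. There are 200 camera calls.

TASK

Spot-check the warm drum shell: pick up the yellow infrared thermometer, point its lens at the orange tape patch, roughly square on and 10 to 20 cm away, and hold it steady there for at least two seconds with the beam on the middle of the patch. Then set it down gently, standing upright near the middle of its green pad, and let go. Do not bump the shell, and leave the other loose things on the bench where they are.

Things in the scene. Friction and masses are not known exactly. Their poses are not given: they have to be found in the camera images.
- thermometer: Yellow-black pistol-shaped infrared thermometer, 0.35 kg, standing on its foot, 150 mm tall. Origin: centre of the foot's underside; +x is where it points, z up. Foot 84 x 64 x 24 mm. Handle 36 x 30 mm, at x = -12, z = 22 to 108. Flat-sided barrel 150 x 40 x 44 mm, x = -65 to 85, centre line z = 128, top 150; snout (36 mm round) to x = 105. Grip the barrel across its 40 mm width from above
- lens (a point): Front centre of the thermometer's lens, at x = 105, y = 0, z = 128 mm in the thermometer's frame; same axes as the thermometer: the beam runs straight out along +x
- barrel_grip (a point): Grip point inside the yellow barrel near the centre of mass, at x = 5, y = 0, z = 130 mm in the thermometer's frame, 20 mm below the barrel's top; same axes
- tape_centre (a point): Centre of the orange tape patch (60 mm tall, about 66 mm wide, bent round the shell, black dot of 18 mm in its middle) on the drum shell's side, 185 to 245 mm above the bench. Its +x axis points straight out of the shell (about 7 degrees above level), z up along the shell's side. The patch lies still
- shell: Drum shell of pale wood, fixed, standing wide end down: an open hollow cone 300 mm tall, outer diameter 230 mm at the bench and 160 mm at the top, wall 12 mm. Origin: centre of its underside on the bench; +x is the side with the orange patch
- pad: Green square pad fixed to the bench, 200 x 200 x 5 mm, on which the thermometer stands. Origin: centre of its underside; its top is 5 mm higher
- jar_blue: Closed blue paint jar, loose, 72 mm across, 90 mm tall; origin: centre of its underside
- jar_black: Closed black paint jar, loose, 80 mm across, 100 mm tall; origin: centre of its underside
- jar_white: Closed white jar, loose, 72 mm across, 85 mm tall; origin: centre of its underside
- brush: Paint brush lying on the bench, loose, about 200 mm long and under 35 mm tall; origin under its middle, handle towards its -x
- hoop: Flat wooden hoop lying on the bench, loose, 130 mm across, 14 mm tall; origin: centre of its underside
Things that resemble listed ones, but are neither listed nor needed, are in the scene too. What is shaped like the thermometer but purple is not meant.

How it is judged:
On the way:
1. held steady for 2 s (under 0.03 m/s, 0.25 rad/s), patch centre 90 to 210 mm ahead of the lens, within 28 mm of the beam sideways and up or down, beam within 0.4 rad of square on (x of tape_centre in the frame of lens between 0.09 and 0.21 m and y of tape_centre in the frame of lens between -0.028 and 0.028 m and z of tape_centre in the frame of lens between -0.028 and 0.028 m and x of lens in the frame of tape_centre above 0.05 m and angle between the x axis of lens and the x axis of tape_centre, either way round below 0.4 rad and linear speed of thermometer below 0.03 m/s and angular speed of thermometer below 0.25 rad/s), for 2 s.
At the end, for the whole second after the job is handed in: The thermometer stands upright (within 0.08 rad) on the green pad, its foot's centre within 50 mm of the pad's centre, its underside 2 to 9 mm above the bench (pad top 5 mm), at rest (under 0.02 m/s and 0.1 rad/s) and released (horizontal distance between thermometer and pad below 0.05 m and angle between thermometer's own z axis and vertical below 0.08 rad and height (world z) of thermometer between 0.002 and 0.009 m and linear speed of thermometer below 0.02 m/s and angular speed of thermometer below 0.1 rad/s); the robot touches nothing.
It fails at once if the shell is bumped by the robot or by the thermometer (over 3 N) (contact force between shell and the arm above 3 N or contact force between shell and the fingers above 3 N or contact force between shell and thermometer above 3 N).
It fails at once if one of the other loose things is moved by more than 30 mm (distance of any of jar_blue, jar_black, jar_white, brush, hoop from where it was at the start of the episode above 0.03 m).
It fails at once if the thermometer is dropped or slammed down (over 0.5 m/s with its foot less than 30 mm above the bench) (height (world z) of thermometer below 0.03 m and linear speed of thermometer above 0.5 m/s).
It also fails if it takes over 51 s, if anything falls off the work surface, if the arm or the gripper's body presses on something with over 40 N, if the wrist force passes 120 N, or if a joint passes its speed limit or range.

## Working session

There is one attempt and no reset: what is moved stays moved. The work goes in short steps, Python scripts to look and compute and a tool call to move; the robot and the scene stay as the last step left them, time stands still between calls to the robot, and variables do not carry over. Pictures are saved under pics/ and viewed, at most 10 in all, crops included, and the job is handed in when it is done.

Besides the shell and the picture viewer there is one more tool, called after "Emit:" as name(argument=value, ...) on one line, values as JSON. servo_tool: Moves the arm, as the interface text tells. Its arguments: {"type":"object","properties":{"moves":{"type":"array"},"force":{"type":"number"}},"required":["moves"]}

```bash
mkdir -p pics; cat > h.py <<'E'
import numpy as np,cv2
from rig import readout,imaging,manip
def grab(n):
    im,d=imaging.get_image(n); np.savez(f'{n}.npz',im=im,d=d); return im,d
def load(n):
    z=np.load(f'{n}.npz'); return z['im'],z['d']
def pts(n,uv,z):
    c=imaging.calibration(n); K=np.array(c['intrinsics'],float);R=np.array(c['R']);t=np.array(c['t'])
    uv=np.array(uv,float).reshape(-1,1,2)
    p=cv2.undistortPoints(uv,K,np.array(c['dist'],float)).reshape(-1,2)
    return (np.c_[p,np.ones(len(p))]*np.array(z,float).reshape(-1,1)-t)@R
def cloud(n,mask,d):
    v,u=np.nonzero(mask&(d>0)); return pts(n,np.c_[u,v],d[v,u])
def onplane(n,uv,h):
    c=imaging.calibration(n);C=-np.array(c['R']).T@np.array(c['t'])
    P=pts(n,uv,np.ones(len(np.array(uv).reshape(-1,2)))); D=P-C
    return C+D*((h-C[2])/D[:,2])[:,None]
E
python3 - <<'E'
from h import *
for n in('side','top'):
    im,d=grab(n); cv2.imwrite(f'pics/{n}0.png',im[:,:,::-1]); c=imaging.calibration(n)
    print(n,-np.array(c['R']).T@np.array(c['t']),np.array(c['R'])[2],c['intrinsics'][0][0])
print(readout.get_state())
E
```

```text
side [-0.11204701 -0.77471823  1.23322236] [ 0.45679546  0.52554523 -0.71773262] 618.7231678066222
top [0.32246881 0.02690686 1.4846886 ] [ 0.18912892  0.00423796 -0.98194312] 496.7345449926569
{'clock': 0.1, 'qpos': array([ 1.07599740e+00,  2.76572140e-01,  1.50602033e+00, -1.72015070e-05,
        1.36073245e+00, -1.21004399e-01]), 'qd': array([ 0.00078612, -0.00104683, -0.00346115, -0.00082322, -0.00077595,
       -0.00012211]), 'effort': array([ 1.69121136e-03, -4.17701304e+01, -2.46405923e+01, -1.11443064e-04,
        5.79466025e-03,  4.87779323e-05]), 'position': array([0.20980087, 0.53497064, 0.30309759]), 'ee_rot': array([-2.54475724e-04,  1.85809253e-01,  9.82585452e-01, -8.27950097e-04]), 'contact_force': array([ 0.42247133, -0.08232136, -0.13461501]), 'moment': array([-0.01155314,  0.0035155 ,  0.03124961]), 'gripper_force': 0.0, 'width': 0.08526382067707991}
```

View pics/side0.png

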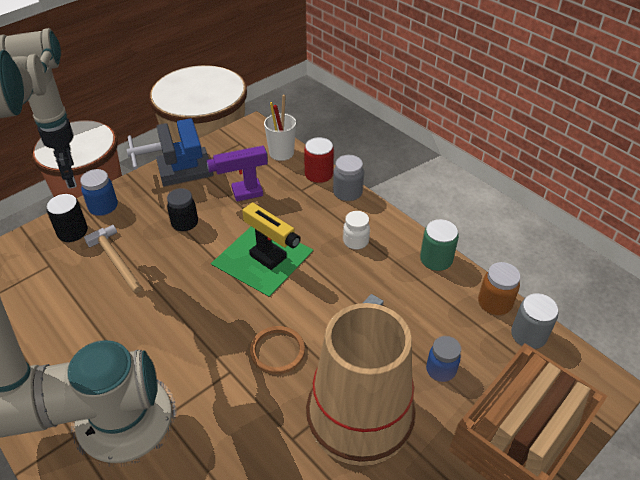

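View pics/top0.png

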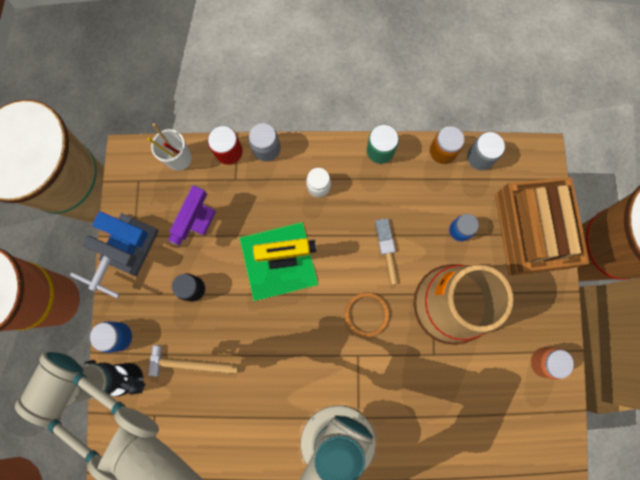

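Side view: the yellow-black pistol stands on the green pad at about (268,225), with its lens at (293,240). The purple look-alike is at (238,165). In the top view the yellow one is at (282,250), the purple one at (190,215), the orange patch at (443,285) on the shell's left flank, and the shell rim at (480,298). Yellow fits the description, because purple is explicitly excluded. I'll confirm with a crop while measuring.

```bash
cat > m.py <<'E'
from h import *
def hsvm(im,lo,hi): return cv2.inRange(cv2.cvtColor(im,cv2.COLOR_RGB2HSV),lo,hi)>0
def big(m):
    n,l,s,c=cv2.connectedComponentsWithStats(m.astype(np.uint8)); i=1+np.argmax(s[1:,4]); return l==i
def yellow(im): return big(hsvm(im,(22,140,90),(32,255,255)))
E
python3 - <<'E'
from m import *
im,d=load('top'); ims,ds=load('side')
a=cv2.resize(im[180:340,200:520],(800,400),interpolation=cv2.INTER_CUBIC)
b=cv2.resize(ims[180:300,200:440],(800,400),interpolation=cv2.INTER_CUBIC)
cv2.imwrite('pics/crop.png',cv2.resize(np.vstack([a,b]),(600,600))[:,:,::-1])
for n,I,D in(('top',im,d),('side',ims,ds)):
    m=yellow(I); P=cloud(n,m,D); print(n,'yellow',m.sum(),P.mean(0),'z pct',np.percentile(P[:,2],[1,10,50,90,99]))
    T=P[P[:,2]>np.percentile(P[:,2],90)-.006]
    r=cv2.minAreaRect((T[:,:2]*1000).astype(np.float32)); print(' top rect',r,len(T))
    g=big(hsvm(I,(50,120,60),(75,255,255))); G=cloud(n,g,D); 
    hull=cv2.convexHull(np.argwhere(g)[:,::-1].astype(np.float32)).reshape(-1,2)
    print(' pad z',np.median(G[:,2]),cv2.minAreaRect((onplane(n,hull,.005)[:,:2]*1000).astype(np.float32)))
    o=hsvm(I,(8,200,180),(18,255,255)); 
    nn,l,s,c=cv2.connectedComponentsWithStats(o.astype(np.uint8)); print(' orange',[(s[i],c[i].round(1)) for i in range(1,nn) if s[i,4]>15])
E
```

```text
top yellow 849 [0.53830774 0.15172648 0.15204029] z pct [0.11685276 0.14380327 0.15491996 0.1586303  0.16096835]
 top rect ((540.7418212890625, 152.96572875976562), (39.95536804199219, 150.68252563476562), 6.89753532409668) 627
 pad z 0.0055627509796651285 ((528.685791015625, 175.25352478027344), (199.3153533935547, 198.83697509765625), 13.849197387695312)
 orange [(array([436, 272,  18,  22,  98], dtype=int32), array([443.5, 285.2]))]
side yellow 956 [0.53412239 0.14885432 0.14545619] z pct [0.11285371 0.12489284 0.15172758 0.15670067 0.15944768]
 top rect ((540.0958862304688, 152.4949188232422), (42.36686706542969, 152.3710174560547), 7.538073539733887) 522
 pad z 0.004736813566961478 ((528.9306640625, 174.56622314453125), (198.85862731933594, 198.891357421875), 14.143477439880371)
 orange []
```

View pics/crop.png

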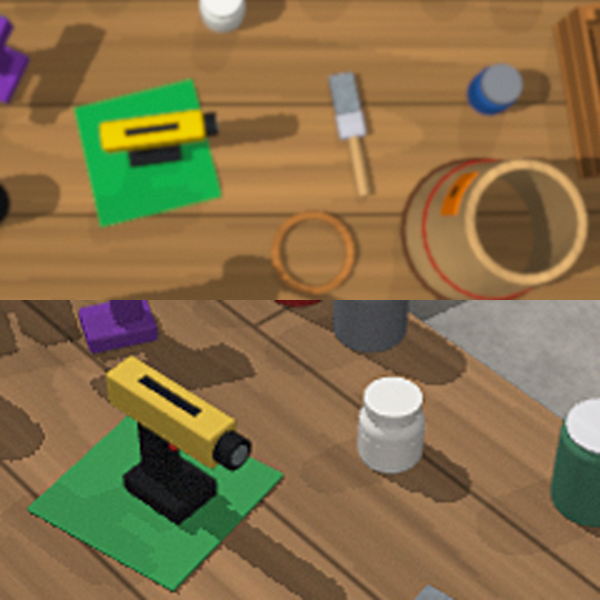

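The crop confirms it: yellow barrel, black handle and foot on the green pad, snout pointing right in the top view (-y). The patch is on the shell with its black dot in the middle. Next I'll measure the shell axis and patch pose.

```bash
python3 - <<'E'
from m import *
from scipy.optimize import least_squares
im,d=load('top'); ims,ds=load('side')
for n,I,D in(('top',im,d),('side',ims,ds)):
    A=cloud(n,np.ones(D.shape,bool),D); 
    S=A[(abs(A[:,0]-.44)<.17)&(abs(A[:,1]+.24)<.17)&(A[:,2]>.29)&(A[:,2]<.31)]
    f=least_squares(lambda p:np.hypot(S[:,0]-p[0],S[:,1]-p[1])-p[2],[.44,-.24,.075],loss='soft_l1',f_scale=.003)
    print(n,'rim',f.x,len(S),np.median(S[:,2]), cv2.minEnclosingCircle((S[:,:2]*1000).astype(np.float32)))
    W=A[(abs(A[:,0]-.44)<.17)&(abs(A[:,1]+.24)<.17)&(A[:,2]>.03)&(A[:,2]<.28)]
    r=lambda p:np.hypot(W[:,0]-p[0],W[:,1]-p[1])-(.115-.035*W[:,2]/.3)
    k=abs(r(f.x))<.01; W=W[k]; g=least_squares(lambda p:r(p),f.x[:2],loss='soft_l1',f_scale=.003); print(' wall',g.x,k.sum())
    c=g.x
m=np.zeros(d.shape,bool); m[265:300,430:462]=1
o=m&hsvm(im,(5,190,120),(20,255,255)); o=cv2.morphologyEx(o.astype(np.uint8),cv2.MORPH_CLOSE,np.ones((5,5)))>0
P=cloud('top',o,d); print('patch',len(P),P.mean(0),P.min(0),P.max(0))
for ctr in (f.x[:2],c):
    az=np.degrees(np.arctan2(P[:,1]-ctr[1],P[:,0]-ctr[0])); print(az.min(),az.max(),az.mean(),np.hypot(*(P[:,:2]-ctr).T).mean())
dk=m&(cv2.morphologyEx(o.astype(np.uint8),cv2.MORPH_ERODE,np.ones((3,3)))>0)&(im.max(2)<110); Q=cloud('top',dk,d); print('dot',len(Q),Q.mean(0))
# others
for nm,M in (('jarw top',(d>0)),):pass
A=cloud('top',np.ones(d.shape,bool),d); B=A[(A[:,2]>.03)&(abs(A[:,0]-.5)<.35)&(abs(A[:,1])<.45)]
print('thermo PCA');P=cloud('top',yellow(im),d);T=P[P[:,2]>.15];u,s,v=np.linalg.svd(T[:,:2]-T[:,:2].mean(0));print(v[0],np.degrees(np.arctan2(v[0][1],v[0][0])))
E
```

```text
top rim [ 0.39502944 -0.33793767  0.07397731] 973 0.3000021406547249 ((395.8812255859375, -338.74493408203125), 82.54196166992188)
 wall [ 0.39541553 -0.34038813] 2824
side rim [ 0.39532767 -0.34087806  0.07356982] 1548 0.2986283021848284 ((396.847900390625, -340.10357666015625), 81.99694061279297)
 wall [ 0.39777177 -0.34228664] 5587
patch 289 [ 0.44909716 -0.2727588   0.21171194] [ 0.40764379 -0.34151833  0.03590598] [ 0.50601726 -0.25031779  0.27752016]
-0.36517565688679704 81.80817417204754 52.25574145165226 0.09166634479074275
0.44912747838253814 83.52351625043113 53.928203419222505 0.09135110236161091
dot 5 [ 0.44105395 -0.26284475  0.23557497]
thermo PCA
[-0.12684336  0.99192276] 97.28722025521347
```

```bash
python3 - <<'E'
from m import *
im,d=load('top'); c=np.array([.396,-.3405])
m=np.zeros(d.shape,bool); m[265:305,425:462]=1
o=big(m&hsvm(im,(6,215,150),(17,255,255)))
hull=cv2.convexHull(np.argwhere(o)[:,::-1].astype(np.int32)); f=np.zeros(d.shape,np.uint8); cv2.fillPoly(f,[hull],1)
for q in (o,f>0):
    P=cloud('top',q,d);az=np.degrees(np.arctan2(P[:,1]-c[1],P[:,0]-c[0])); print(q.sum(),P.mean(0),np.percentile(az,[2,50,98]),P[:,2].min(),P[:,2].max())
dk=big((f>0)&(im.max(2)<130)); v,u=np.nonzero(dk);print('dot px',len(u),u.mean(),v.mean()); Q=cloud('top',dk,d);print(Q.mean(0),np.degrees(np.arctan2(*(Q.mean(0)[:2]-c)[::-1])))
h=onplane('top',[[u.mean(),v.mean()]],.215)[0];print(h,np.hypot(*(h[:2]-c)),np.degrees(np.arctan2(*(h[:2]-c)[::-1])))
print(readout.get_state()['clock'])
E
```

```text
142 [ 0.4357287  -0.26432423  0.24423646] [40.60729472 65.06081598 79.82615926] 0.2076436083955463 0.2720337858570527
199 [ 0.43619069 -0.26471337  0.24577559] [40.64627533 63.0243117  80.13898217] 0.1927456670812036 0.2851144930203315
dot px 13 441.61538461538464 281.7692307692308
[ 0.44081871 -0.26280109  0.23362974] 60.02255460470907
[ 0.44257771 -0.26712079  0.215     ] 0.08691370045413818 57.59451812312354
0.1
```

```bash
cat > plan.py <<'E'
import sys
from h import *
from scipy.spatial.transform import Rotation as Ro
def down(yawdeg):
    a=np.radians(yawdeg); x=np.array([np.cos(a),np.sin(a),0]); z=np.array([0,0,-1.]); return Ro.from_matrix(np.c_[x,np.cross(z,x),z])
def plan(p,yaw,N):
    s=readout.get_state(); q=s['ee_rot']; R=Ro.from_quat([q[1],q[2],q[3],q[0]])
    w=(R.inv()*down(yaw)).as_rotvec(); D=(np.array(p)-s['position'])/N
    print('clock',s['clock'],'pos',s['position'].round(4),'x-yaw',np.degrees(np.arctan2(*R.as_matrix()[1::-1,0])).round(2),'tilt',R.as_matrix()[2].round(4),'w',s['width'],'F',s['contact_force'].round(1),s['gripper_force'])
    for i in range(N):
        print((R.inv().apply(D)/.2).round(3).tolist(),(w/N/.1).round(3).tolist()); R=R*Ro.from_rotvec(w/N)
if __name__=='__main__':
    a=list(map(float,sys.argv[1:])); plan(a[:3],a[3],int(a[4]))
E
python3 plan.py .5398 .1577 .29 97.1 15
```

```text
clock 0.1 pos [0.2098 0.535  0.3031] x-yaw 158.58 tilt [ 2.0e-04 -1.7e-03 -1.0e+00] w 0.08526382067707991 F [ 0.4 -0.1 -0.1] 0.0
[-0.148, -0.077, 0.004] [-0.001, 0.001, 0.715]
[-0.153, -0.066, 0.004] [-0.001, 0.001, 0.715]
[-0.158, -0.055, 0.004] [-0.001, 0.001, 0.715]
[-0.161, -0.044, 0.004] [-0.001, 0.001, 0.715]
[-0.164, -0.032, 0.004] [-0.001, 0.001, 0.715]
[-0.166, -0.02, 0.004] [-0.001, 0.001, 0.715]
[-0.167, -0.008, 0.004] [-0.001, 0.001, 0.715]
[-0.167, 0.004, 0.004] [-0.001, 0.001, 0.715]
[-0.166, 0.016, 0.004] [-0.001, 0.001, 0.715]
[-0.165, 0.028, 0.004] [-0.001, 0.001, 0.715]
[-0.162, 0.039, 0.004] [-0.001, 0.001, 0.715]
[-0.159, 0.051, 0.004] [-0.001, 0.001, 0.715]
[-0.155, 0.062, 0.004] [-0.001, 0.001, 0.715]
[-0.15, 0.073, 0.004] [-0.001, 0.001, 0.715]
[-0.145, 0.083, 0.004] [-0.001, 0.001, 0.715]
```

Emit:
servo_tool(moves=[{"dp": [-0.148,-0.077,0.004],"delta_rot": [0,0,0.715],"fingers": 1},{"dp": [-0.153,-0.066,0.004],"delta_rot": [0,0,0.715],"fingers": 1},{"dp": [-0.158,-0.055,0.004],"delta_rot": [0,0,0.715],"fingers": 1},{"dp": [-0.161,-0.044,0.004],"delta_rot": [0,0,0.715],"fingers": 1},{"dp": [-0.164,-0.032,0.004],"delta_rot": [0,0,0.715],"fingers": 1}])

```text
clock: 0.6
position: [0.3203, 0.4083, 0.2995]
ee_rot: [-0.0, 0.359, 0.933, -0.0]
contact_force: [-0.3, 0.6, 0.1]
width: 0.0852
gripper_force: 0.0
```

Emit:
servo_tool(moves=[{"dp": [-0.166,-0.02,0.004],"delta_rot": [0,0,0.715],"fingers": 1},{"dp": [-0.167,-0.008,0.004],"delta_rot": [0,0,0.715],"fingers": 1},{"dp": [-0.167,0.004,0.004],"delta_rot": [0,0,0.715],"fingers": 1},{"dp": [-0.166,0.016,0.004],"delta_rot": [0,0,0.715],"fingers": 1},{"dp": [-0.165,0.028,0.004],"delta_rot": [0,0,0.715],"fingers": 1}])

```text
clock: 1.1
position: [0.4306, 0.2827, 0.2956]
ee_rot: [-0.0, 0.519, 0.855, -0.0]
contact_force: [0.8, 0.1, 0.4]
width: 0.0856
gripper_force: 0.0
```

Emit:
servo_tool(moves=[{"dp": [-0.162,0.039,0.004],"delta_rot": [0,0,0.715],"fingers": 1},{"dp": [-0.159,0.051,0.004],"delta_rot": [0,0,0.715],"fingers": 1},{"dp": [-0.155,0.062,0.004],"delta_rot": [0,0,0.715],"fingers": 1},{"dp": [-0.15,0.073,0.004],"delta_rot": [0,0,0.715],"fingers": 1},{"dp": [-0.145,0.083,0.004],"delta_rot": [0,0,0.715],"fingers": 1}])

```text
clock: 1.6
position: [0.5405, 0.1572, 0.2914]
ee_rot: [-0.0, 0.663, 0.749, -0.0]
contact_force: [-0.5, 1.1, 0.0]
width: 0.0852
gripper_force: 0.0
```

Emit:
servo_tool(moves=[{"dp": [0,0,0],"delta_rot": [0,0,0],"fingers": 1},{"dp": [0,0,0],"delta_rot": [0,0,0],"fingers": 1}])

```text
clock: 1.8
position: [0.5399, 0.1579, 0.2912]
ee_rot: [-0.001, 0.662, 0.749, -0.0]
contact_force: [0.1, 0.3, -0.9]
width: 0.0856
gripper_force: 0.0
```

```bash
python3 plan.py .5398 .1577 .189 97.1 1; python3 - <<'E'
from m import *
im,d=grab('side'); m=yellow(im); P=cloud('side',m,d); T=P[P[:,2]>.148]; print(m.sum(),cv2.minAreaRect((T[:,:2]*1000).astype(np.float32)))
E
```

```text
clock 1.8 pos [0.5399 0.1579 0.2912] x-yaw 97.07 tilt [ 6.0e-04 -1.8e-03 -1.0e+00] w 0.08555674577821956 F [ 0.1  0.3 -0.9] 0.0
[-0.001, 0.0, 0.511] [-0.018, -0.006, -0.006]
937 ((529.298095703125, 151.28126525878906), (65.27581024169922, 154.8343048095703), 6.83526611328125)
```

Emit:
servo_tool(moves=[{"dp": [0,0,0.07],"delta_rot": [0,0,0],"fingers": 1},{"dp": [0,0,0.07],"delta_rot": [0,0,0],"fingers": 1},{"dp": [0,0,0.07],"delta_rot": [0,0,0],"fingers": 1},{"dp": [0,0,0.06],"delta_rot": [0,0,0],"fingers": 1},{"dp": [0,0,0.06],"delta_rot": [0,0,0],"fingers": 1}])

```text
clock: 2.35
position: [0.5393, 0.1592, 0.2254]
ee_rot: [-0.0, 0.661, 0.75, 0.0]
contact_force: [-0.4, 0.3, -0.5]
width: 0.0854
gripper_force: 0.0
```

Emit:
servo_tool(moves=[{"dp": [0,0,0.06],"delta_rot": [0,0,0],"fingers": 1},{"dp": [0,0,0.05],"delta_rot": [0,0,0],"fingers": 1},{"dp": [0,0,0.04],"delta_rot": [0,0,0],"fingers": 1},{"dp": [0,0,0.03],"delta_rot": [0,0,0],"fingers": 1},{"dp": [0,0,0],"delta_rot": [0,0,0],"fingers": 1}])

```text
clock: 2.85
position: [0.5396, 0.1583, 0.189]
ee_rot: [-0.001, 0.662, 0.75, -0.001]
contact_force: [-0.5, -0.2, -0.8]
width: 0.0855
gripper_force: 0.0
```

No contact so far, so I'll close.

Emit:
servo_tool(moves=[{"dp": [0,0,0],"delta_rot": [0,0,0],"fingers": 0.6},{"dp": [0,0,0],"delta_rot": [0,0,0],"fingers": 0.5},{"dp": [0,0,0],"delta_rot": [0,0,0],"fingers": 0.4},{"dp": [0,0,0],"delta_rot": [0,0,0],"fingers": 0.2},{"dp": [0,0,0],"delta_rot": [0,0,0],"fingers": 0.2}], force=60)

```text
clock: 3.35
position: [0.5408, 0.1585, 0.1906]
ee_rot: [0.001, 0.662, 0.75, 0.001]
contact_force: [0.8, 0.1, 1.9]
width: 0.0394
gripper_force: 61.6
```

Emit:
servo_tool(moves=[{"dp": [0,0,0],"delta_rot": [0,0,0],"fingers": 0.2},{"dp": [0,0,0],"delta_rot": [0,0,0],"fingers": 0.2},{"dp": [0,0,0],"delta_rot": [0,0,0],"fingers": 0.2}])

```text
clock: 3.65
position: [0.5408, 0.1585, 0.1906]
ee_rot: [0.001, 0.662, 0.75, 0.001]
contact_force: [2.6, -0.2, 4.6]
width: 0.0394
gripper_force: 61.7
```

Emit:
servo_tool(moves=[{"dp": [0,0,-0.05],"delta_rot": [0,0,0],"fingers": 0.2},{"dp": [0,0,-0.08],"delta_rot": [0,0,0],"fingers": 0.2},{"dp": [0,0,-0.12],"delta_rot": [0,0,0],"fingers": 0.2},{"dp": [0,0,-0.13],"delta_rot": [0,0,0],"fingers": 0.2},{"dp": [0,0,-0.1],"delta_rot": [0,0,0],"fingers": 0.2}])

```text
clock: 4.15
position: [0.5385, 0.1583, 0.2861]
ee_rot: [-0.001, 0.662, 0.75, -0.001]
contact_force: [0.1, 0.5, -4.3]
width: 0.0391
gripper_force: 61.5
```

Emit:
servo_tool(moves=[{"dp": [0,0,-0.05],"delta_rot": [0,0,0],"fingers": 0.2},{"dp": [0,0,0],"delta_rot": [0,0,0],"fingers": 0.2}])

```text
clock: 4.35
position: [0.5397, 0.1584, 0.2965]
ee_rot: [0.0, 0.662, 0.75, 0.0]
contact_force: [-0.3, -0.6, -4.9]
width: 0.0395
gripper_force: 61.5
```

```bash
python3 plan.py .5688 -.0470 .2726 59.5 10
```

```text
clock 4.35 pos [0.5397 0.1584 0.2965] x-yaw 97.14 tilt [ 1.e-04  2.e-04 -1.e+00] w 0.03949390563048852 F [-0.3 -0.6 -4.9] 61.480196714401245
[-0.104, 0.002, 0.012] [0.0, -0.0, 0.657]
[-0.103, 0.009, 0.012] [0.0, -0.0, 0.657]
[-0.103, 0.015, 0.012] [0.0, -0.0, 0.657]
[-0.101, 0.022, 0.012] [0.0, -0.0, 0.657]
[-0.1, 0.029, 0.012] [0.0, -0.0, 0.657]
[-0.098, 0.035, 0.012] [0.0, -0.0, 0.657]
[-0.095, 0.041, 0.012] [0.0, -0.0, 0.657]
[-0.092, 0.048, 0.012] [0.0, -0.0, 0.657]
[-0.089, 0.054, 0.012] [0.0, -0.0, 0.657]
[-0.085, 0.059, 0.012] [0.0, -0.0, 0.657]
```

Emit:
servo_tool(moves=[{"dp": [-0.104,0.002,0.012],"delta_rot": [0,0,0.657],"fingers": 0.2},{"dp": [-0.103,0.009,0.012],"delta_rot": [0,0,0.657],"fingers": 0.2},{"dp": [-0.103,0.015,0.012],"delta_rot": [0,0,0.657],"fingers": 0.2},{"dp": [-0.101,0.022,0.012],"delta_rot": [0,0,0.657],"fingers": 0.2},{"dp": [-0.1,0.029,0.012],"delta_rot": [0,0,0.657],"fingers": 0.2}])

```text
clock: 4.85
position: [0.5534, 0.0549, 0.2816]
ee_rot: [-0.002, 0.776, 0.63, -0.002]
contact_force: [0.6, 0.5, -2.8]
width: 0.039
gripper_force: 61.5
```

Emit:
servo_tool(moves=[{"dp": [-0.098,0.035,0.012],"delta_rot": [0,0,0.657],"fingers": 0.2},{"dp": [-0.095,0.041,0.012],"delta_rot": [0,0,0.657],"fingers": 0.2},{"dp": [-0.092,0.048,0.012],"delta_rot": [0,0,0.657],"fingers": 0.2},{"dp": [-0.089,0.054,0.012],"delta_rot": [0,0,0.657],"fingers": 0.2},{"dp": [-0.085,0.059,0.012],"delta_rot": [0,0,0.657],"fingers": 0.2}])

```text
clock: 5.35
position: [0.5681, -0.0477, 0.2696]
ee_rot: [-0.002, 0.869, 0.495, -0.002]
contact_force: [0.7, -0.4, -3.1]
width: 0.0391
gripper_force: 61.6
```

Emit:
servo_tool(moves=[{"dp": [0,0,0],"delta_rot": [0,0,0],"fingers": 0.2},{"dp": [0,0,0],"delta_rot": [0,0,0],"fingers": 0.2},{"dp": [0,0,0],"delta_rot": [0,0,0],"fingers": 0.2}])

```text
clock: 5.65
position: [0.5686, -0.0463, 0.2709]
ee_rot: [-0.001, 0.868, 0.496, -0.001]
contact_force: [-0.5, -0.4, -3.9]
width: 0.0396
gripper_force: 61.5
```

```bash
python3 - <<'E'
from m import *
out=[]
for n in('side','top'):
    im,d=grab(n); P=cloud(n,yellow(im),d); zt=np.percentile(P[:,2],95); T=P[P[:,2]>zt-.012]
    dt=T-T.mean(0); u,s,v=np.linalg.svd(dt,full_matrices=False); print(n,len(P),P.mean(0),zt,'axis',v[0],np.degrees(np.arctan2(v[0][1],v[0][0])))
    out.append(cv2.resize(im[160:360,240:540] if n=='top' else im[180:480,200:500],(390,390)))
cv2.imwrite('pics/aim.png',np.hstack(out)[:,:,::-1])
E
python3 plan.py .5688 -.0470 .2726 59.5 1
```

```text
side 551 [ 0.54665718 -0.07934045  0.23128296] 0.2384701856037541 axis [-0.56304468 -0.82636884 -0.00975857] -124.26847944639609
top 279 [ 0.53810569 -0.08383055  0.23325501] 0.23993918444437132 axis [-0.02060067  0.58161768  0.81320138] 92.02854644197636
clock 5.75 pos [ 0.569  -0.0462  0.2715] x-yaw 59.56 tilt [ 1.0e-04 -1.1e-03 -1.0e+00] w 0.03932064902412875 F [-0.1  0.3 -3.8] 61.45245552062988
[-0.004, 0.001, -0.005] [-0.011, -0.001, 0.01]
```

View pics/aim.png

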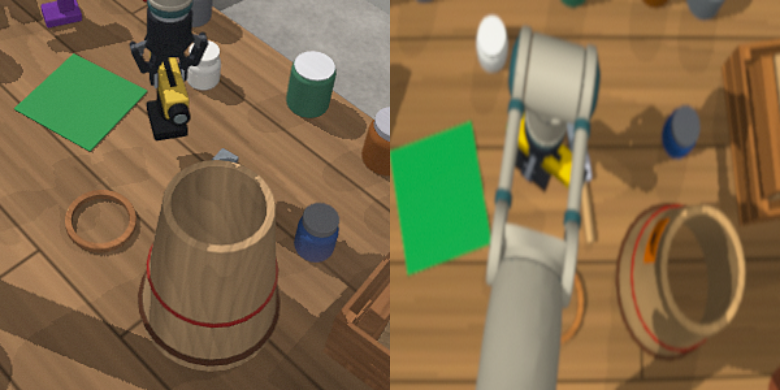

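The thermometer is held level at about (170,95) in the left half, with the snout toward the shell. In the right half it sits at (548,150) aiming at the patch at (655,240). I'll check the beam line numerically.

```bash
python3 - <<'E'
from m import *
a=np.radians(-120.45); X=np.array([np.cos(a),np.sin(a)]);Y=np.array([-X[1],X[0]])
org=np.array([.569,-.0462])-.0043*X
pc=np.array([.4416,-.2630])
print('patch in lens frame',(pc-org)@X-.105,(pc-org)@Y,.215-(.2715-.0576))
for n in('side','top'):
    im,d=load(n); P=cloud(n,yellow(im),d); T=P[P[:,2]>.231]; q=(T[:,:2]-org); x=q@X;y=q@Y
    for lo in (20,35,50,65):
        k=(x*1000>lo)&(x*1000<lo+15)
        if k.sum()>4: print(n,lo,k.sum(),np.percentile(y[k],[3,97]).round(4))
    print(n,'x max',np.percentile(x,99))
E
```

```text
patch in lens frame 0.15076172297856355 4.332034354229039e-05 0.0010999999999999621
side 20 54 [-0.0183  0.0169]
side 35 64 [-0.019   0.0179]
side 50 79 [-0.0177  0.0175]
side 65 90 [-0.0182  0.017 ]
side x max 0.08413977051441128
top 20 25 [-0.0285 -0.0067]
top 35 62 [-0.0191  0.0173]
top 50 90 [-0.0188  0.0181]
top 65 42 [-0.0191  0.0093]
top x max 0.07577490261118917
```

The images agree with the predicted pose: the patch centre is 150 mm ahead of the lens and about 0–1 mm off the beam. Now I'll hold for 3 s.

Emit:
servo_tool(moves=[{"dp": [0,0,0],"delta_rot": [0,0,0],"fingers": 0.2},{"dp": [0,0,0],"delta_rot": [0,0,0],"fingers": 0.2},{"dp": [0,0,0],"delta_rot": [0,0,0],"fingers": 0.2},{"dp": [0,0,0],"delta_rot": [0,0,0],"fingers": 0.2},{"dp": [0,0,0],"delta_rot": [0,0,0],"fingers": 0.2}])

```text
clock: 6.25
position: [0.5693, -0.047, 0.2719]
ee_rot: [-0.0, 0.868, 0.496, 0.0]
contact_force: [0.1, -0.0, -3.7]
width: 0.0392
gripper_force: 61.5
```

Emit:
servo_tool(moves=[{"dp": [0,0,0],"delta_rot": [0,0,0],"fingers": 0.2},{"dp": [0,0,0],"delta_rot": [0,0,0],"fingers": 0.2},{"dp": [0,0,0],"delta_rot": [0,0,0],"fingers": 0.2},{"dp": [0,0,0],"delta_rot": [0,0,0],"fingers": 0.2},{"dp": [0,0,0],"delta_rot": [0,0,0],"fingers": 0.2}])

```text
clock: 6.75
position: [0.5693, -0.0471, 0.2719]
ee_rot: [-0.0, 0.868, 0.496, 0.0]
contact_force: [0.1, 0.0, -3.8]
width: 0.0396
gripper_force: 61.5
```

Emit:
servo_tool(moves=[{"dp": [0,0,0],"delta_rot": [0,0,0],"fingers": 0.2},{"dp": [0,0,0],"delta_rot": [0,0,0],"fingers": 0.2},{"dp": [0,0,0],"delta_rot": [0,0,0],"fingers": 0.2},{"dp": [0,0,0],"delta_rot": [0,0,0],"fingers": 0.2},{"dp": [0,0,0],"delta_rot": [0,0,0],"fingers": 0.2}])

```text
clock: 7.25
position: [0.5693, -0.0471, 0.2719]
ee_rot: [-0.0, 0.868, 0.496, 0.0]
contact_force: [-0.1, 0.2, -4.1]
width: 0.0393
gripper_force: 61.5
```

Emit:
servo_tool(moves=[{"dp": [0,0,0],"delta_rot": [0,0,0],"fingers": 0.2},{"dp": [0,0,0],"delta_rot": [0,0,0],"fingers": 0.2},{"dp": [0,0,0],"delta_rot": [0,0,0],"fingers": 0.2},{"dp": [0,0,0],"delta_rot": [0,0,0],"fingers": 0.2},{"dp": [0,0,0],"delta_rot": [0,0,0],"fingers": 0.2}])

```text
clock: 7.75
position: [0.5693, -0.0471, 0.2719]
ee_rot: [-0.0, 0.868, 0.496, 0.0]
contact_force: [0.1, 0.4, -3.9]
width: 0.0396
gripper_force: 61.5
```

Emit:
servo_tool(moves=[{"dp": [0,0,0],"delta_rot": [0,0,0],"fingers": 0.2},{"dp": [0,0,0],"delta_rot": [0,0,0],"fingers": 0.2},{"dp": [0,0,0],"delta_rot": [0,0,0],"fingers": 0.2},{"dp": [0,0,0],"delta_rot": [0,0,0],"fingers": 0.2},{"dp": [0,0,0],"delta_rot": [0,0,0],"fingers": 0.2}])

```text
clock: 8.25
position: [0.5693, -0.0471, 0.2719]
ee_rot: [-0.0, 0.868, 0.496, 0.0]
contact_force: [-0.4, 0.4, -3.7]
width: 0.0393
gripper_force: 61.5
```

Emit:
servo_tool(moves=[{"dp": [0,0,0],"delta_rot": [0,0,0],"fingers": 0.2},{"dp": [0,0,0],"delta_rot": [0,0,0],"fingers": 0.2},{"dp": [0,0,0],"delta_rot": [0,0,0],"fingers": 0.2},{"dp": [0,0,0],"delta_rot": [0,0,0],"fingers": 0.2},{"dp": [0,0,0],"delta_rot": [0,0,0],"fingers": 0.2}])

```text
clock: 8.75
position: [0.5693, -0.0471, 0.2719]
ee_rot: [-0.0, 0.868, 0.496, 0.0]
contact_force: [0.1, 0.3, -3.4]
width: 0.0393
gripper_force: 61.5
```

```bash
python3 -c "
import math
a=math.radians(-82.9); print(.5288+.0043*math.cos(a),.1749+.0043*math.sin(a))"
python3 plan.py .5293 .1706 .2906 97.1 10
```

```text
0.5293314863499842 0.1706329726670924
clock 8.75 pos [ 0.5693 -0.0471  0.2719] x-yaw 59.49 tilt [ 1.e-04 -0.e+00 -1.e+00] w 0.03927347256982956 F [ 0.1  0.3 -3.4] 61.4562714099884
[0.084, -0.072, -0.009] [0.0, -0.0, -0.656]
[0.088, -0.067, -0.009] [0.0, -0.0, -0.656]
[0.092, -0.061, -0.009] [0.0, -0.0, -0.656]
[0.096, -0.055, -0.009] [0.0, -0.0, -0.656]
[0.1, -0.048, -0.009] [0.0, -0.0, -0.656]
[0.103, -0.042, -0.009] [0.0, -0.0, -0.656]
[0.105, -0.035, -0.009] [0.0, -0.0, -0.656]
[0.107, -0.028, -0.009] [0.0, -0.0, -0.656]
[0.109, -0.021, -0.009] [0.0, -0.0, -0.656]
[0.11, -0.014, -0.009] [0.0, -0.0, -0.656]
```

Held steady for about 3 s. Now I'll go back over the pad centre.

Emit:
servo_tool(moves=[{"dp": [0.084,-0.072,-0.009],"delta_rot": [0,0,-0.656],"fingers": 0.2},{"dp": [0.088,-0.067,-0.009],"delta_rot": [0,0,-0.656],"fingers": 0.2},{"dp": [0.092,-0.061,-0.009],"delta_rot": [0,0,-0.656],"fingers": 0.2},{"dp": [0.096,-0.055,-0.009],"delta_rot": [0,0,-0.656],"fingers": 0.2},{"dp": [0.1,-0.048,-0.009],"delta_rot": [0,0,-0.656],"fingers": 0.2}])

```text
clock: 9.25
position: [0.5492, 0.0625, 0.281]
ee_rot: [0.0, 0.775, 0.632, 0.0]
contact_force: [-0.0, 1.3, -3.4]
width: 0.0392
gripper_force: 61.5
```

Emit:
servo_tool(moves=[{"dp": [0.103,-0.042,-0.009],"delta_rot": [0,0,-0.656],"fingers": 0.2},{"dp": [0.105,-0.035,-0.009],"delta_rot": [0,0,-0.656],"fingers": 0.2},{"dp": [0.107,-0.028,-0.009],"delta_rot": [0,0,-0.656],"fingers": 0.2},{"dp": [0.109,-0.021,-0.009],"delta_rot": [0,0,-0.656],"fingers": 0.2},{"dp": [0.11,-0.014,-0.009],"delta_rot": [0,0,-0.656],"fingers": 0.2}])

```text
clock: 9.75
position: [0.529, 0.1716, 0.2901]
ee_rot: [0.0, 0.661, 0.75, 0.0]
contact_force: [0.5, 1.2, -3.4]
width: 0.0388
gripper_force: 61.5
```

Emit:
servo_tool(moves=[{"dp": [0,0,0],"delta_rot": [0,0,0],"fingers": 0.2},{"dp": [0,0,0],"delta_rot": [0,0,0],"fingers": 0.2},{"dp": [0,0,0],"delta_rot": [0,0,0],"fingers": 0.2}])

```text
clock: 10.05
position: [0.5293, 0.1702, 0.2898]
ee_rot: [0.0, 0.662, 0.749, -0.0]
contact_force: [0.3, -0.4, -3.6]
width: 0.0399
gripper_force: 61.6
```

```bash
python3 plan.py .5293 .1706 .1920 97.1 1
```

```text
clock 10.05 pos [0.5293 0.1702 0.2898] x-yaw 97.04 tilt [-6.e-04 -1.e-04 -1.e+00] w 0.03985577077897404 F [ 0.3 -0.4 -3.6] 61.5857470035553
[0.002, 0.0, 0.489] [-0.001, 0.006, -0.011]
```

Emit:
servo_tool(moves=[{"dp": [0,0,0.06],"delta_rot": [0,0,0],"fingers": 0.2},{"dp": [0,0,0.08],"delta_rot": [0,0,0],"fingers": 0.2},{"dp": [0,0,0.08],"delta_rot": [0,0,0],"fingers": 0.2},{"dp": [0,0,0.07],"delta_rot": [0,0,0],"fingers": 0.2},{"dp": [0,0,0.06],"delta_rot": [0,0,0],"fingers": 0.2}])

```text
clock: 10.55
position: [0.5288, 0.1699, 0.2181]
ee_rot: [-0.001, 0.663, 0.749, -0.001]
contact_force: [0.8, -0.1, -3.1]
width: 0.0392
gripper_force: 61.6
```

Emit:
servo_tool(moves=[{"dp": [0,0,0.05],"delta_rot": [0,0,0],"fingers": 0.2},{"dp": [0,0,0.04],"delta_rot": [0,0,0],"fingers": 0.2},{"dp": [0,0,0.02],"delta_rot": [0,0,0],"fingers": 0.2},{"dp": [0,0,0.01],"delta_rot": [0,0,0],"fingers": 0.2},{"dp": [0,0,0],"delta_rot": [0,0,0],"fingers": 0.2}])

```text
clock: 11.05
position: [0.5294, 0.1708, 0.196]
ee_rot: [0.0, 0.662, 0.749, 0.0]
contact_force: [-0.7, -0.4, -4.0]
width: 0.0393
gripper_force: 61.5
```

Emit:
servo_tool(moves=[{"dp": [0,0,0.005],"delta_rot": [0,0,0],"fingers": 0.2},{"dp": [0,0,0.005],"delta_rot": [0,0,0],"fingers": 0.2},{"dp": [0,0,0.005],"delta_rot": [0,0,0],"fingers": 0.2},{"dp": [0,0,0],"delta_rot": [0,0,0],"fingers": 0.2}])

```text
clock: 11.45
position: [0.5292, 0.1708, 0.1929]
ee_rot: [-0.0, 0.662, 0.749, 0.0]
contact_force: [0.2, 0.3, -3.1]
width: 0.0396
gripper_force: 61.5
```

Emit:
servo_tool(moves=[{"dp": [0,0,0.004],"delta_rot": [0,0,0],"fingers": 0.2},{"dp": [0,0,0.003],"delta_rot": [0,0,0],"fingers": 0.2},{"dp": [0,0,0],"delta_rot": [0,0,0],"fingers": 0.2},{"dp": [0,0,0],"delta_rot": [0,0,0],"fingers": 0.2}])

```text
clock: 11.85
position: [0.5292, 0.1708, 0.1915]
ee_rot: [-0.0, 0.662, 0.749, 0.0]
contact_force: [0.0, -0.8, -4.2]
width: 0.039
gripper_force: 61.5
```

Emit:
servo_tool(moves=[{"dp": [0,0,0.003],"delta_rot": [0,0,0],"fingers": 0.2},{"dp": [0,0,0.003],"delta_rot": [0,0,0],"fingers": 0.2},{"dp": [0,0,0],"delta_rot": [0,0,0],"fingers": 0.2},{"dp": [0,0,0],"delta_rot": [0,0,0],"fingers": 0.2}])

```text
clock: 12.25
position: [0.5293, 0.1708, 0.1906]
ee_rot: [0.0, 0.662, 0.749, 0.0]
contact_force: [-0.2, 0.0, -1.6]
width: 0.0393
gripper_force: 61.7
```

Touching, since the weight reading is dropping. A touch more, then a slow release.

Emit:
servo_tool(moves=[{"dp": [0,0,0.002],"delta_rot": [0,0,0],"fingers": 0.2},{"dp": [0,0,0],"delta_rot": [0,0,0],"fingers": 0.2},{"dp": [0,0,0],"delta_rot": [0,0,0],"fingers": 0.2}], force=20)

```text
clock: 12.55
position: [0.5293, 0.1708, 0.1905]
ee_rot: [0.0, 0.662, 0.749, 0.0]
contact_force: [-1.9, -0.4, 3.9]
width: 0.0391
gripper_force: 62.6
```

Emit:
servo_tool(moves=[{"dp": [0,0,0],"delta_rot": [0,0,0],"fingers": 0.5},{"dp": [0,0,0],"delta_rot": [0,0,0],"fingers": 0.6},{"dp": [0,0,0],"delta_rot": [0,0,0],"fingers": 0.8},{"dp": [0,0,0],"delta_rot": [0,0,0],"fingers": 1},{"dp": [0,0,0],"delta_rot": [0,0,0],"fingers": 1}])

```text
clock: 13.05
position: [0.5293, 0.1708, 0.1898]
ee_rot: [0.0, 0.662, 0.749, 0.0]
contact_force: [-0.3, -0.1, -0.0]
width: 0.0857
gripper_force: 0.0
```

Emit:
servo_tool(moves=[{"dp": [0,0,0],"delta_rot": [0,0,0],"fingers": 1},{"dp": [0,0,0],"delta_rot": [0,0,0],"fingers": 1}])

```text
clock: 13.25
position: [0.5292, 0.1708, 0.1899]
ee_rot: [-0.0, 0.662, 0.749, 0.0]
contact_force: [-0.0, -0.6, -0.2]
width: 0.0851
gripper_force: 0.0
```

Retreat upward, then check.

Emit:
servo_tool(moves=[{"dp": [0,0,-0.05],"delta_rot": [0,0,0],"fingers": 1},{"dp": [0,0,-0.1],"delta_rot": [0,0,0],"fingers": 1},{"dp": [0,0,-0.15],"delta_rot": [0,0,0],"fingers": 1},{"dp": [0,0,-0.15],"delta_rot": [0,0,0],"fingers": 1},{"dp": [0,0,-0.1],"delta_rot": [0,0,0],"fingers": 1}])

```text
clock: 13.75
position: [0.5298, 0.1709, 0.3031]
ee_rot: [0.001, 0.662, 0.749, 0.002]
contact_force: [-0.6, 0.3, 0.2]
width: 0.0852
gripper_force: 0.0
```

Emit:
servo_tool(moves=[{"dp": [0,0,-0.1],"delta_rot": [0,0,0],"fingers": 1},{"dp": [0,0,0],"delta_rot": [0,0,0],"fingers": 1},{"dp": [0,0,0],"delta_rot": [0,0,0],"fingers": 1}])

```text
clock: 14.05
position: [0.5291, 0.1708, 0.3202]
ee_rot: [0.0, 0.662, 0.749, 0.0]
contact_force: [0.2, -0.9, -1.1]
width: 0.0859
gripper_force: 0.0
```

```bash
python3 - <<'E'
from m import *
im,d=grab('side'); P=cloud('side',yellow(im),d); T=P[(P[:,2]>.150)&(P[:,2]<.165)]
r=cv2.minAreaRect((T[:,:2]*1000).astype(np.float32)); n=np.linalg.svd(T-T.mean(0))[2][2]
print(r,'top z',np.median(T[:,2]),'normal',n,readout.get_state()['position'])
cv2.imwrite('pics/end.png',im[:,:,::-1])
E
```

```text
((530.0435180664062, 163.5756378173828), (41.56913375854492, 150.4817352294922), 6.2174272537231445) top z 0.15436811361404684 normal [-0.02016125 -0.0037722   0.99978963] [0.52871076 0.17069205 0.3192549 ]
```

View pics/end.png

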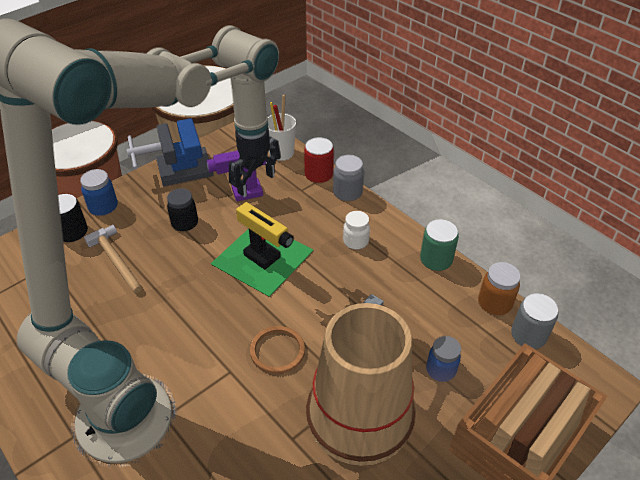

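The thermometer stands upright at (262,235), mid-pad and released. The gripper is clear above it, and the jars, brush and hoop have not moved.

```bash
python3 -c "
from rig import manip; print(manip.sign_off())"
```

```text
the job is handed in; nothing more can be done
None
```

Job handed in at about 14 s: I held the thermometer on the patch for about 3 s at a measured 150 mm with the beam within about 1 mm of centre, then stood it upright within a few millimetres of the pad's centre and let go; the sign-off returned no verdict.

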